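# Release the crimping die with the T-key and set it in the tray

## Robot

A 7-joint arm with a two-finger parallel gripper is mounted at the origin on the work surface. World frame = base frame: x ahead of the robot, y to its left, z up, the work surface at z = 0. Lengths are in m, angles in rad, forces in N, time in s.
With the tool pointing down it reaches from about 0.425 to 0.925 m from the base axis. Payload 6.8 kg.
Tool frame: the origin (TCP) lies midway between the tips of the shut fingers; the grasp point (between the pads) lies 19 mm behind it (r.grip_depth is the distance from the TCP to the grasp point, in m); z points along the fingers, y is the line along which they close (so a half turn about z gives the same grasp; the last joint's range is limited). The gripper opens to 85 mm and grips with 20 to 120 N. Pads are 22 mm wide; open, the fingers measure 114 mm over their backs; the gripper's body (76 mm by 85 mm) begins 54 mm behind the grasp point. The pads swing forward as they close: fully open they stand 13 mm farther back than shut.
Start: joints at [1.005, 0.477, 0.022, 1.555, -0.011, 1.109, -0.083], TCP at [0.298, -0.606, 0.231] pointing down, gripper open.
Joint ranges: [-2.96, 2.96], [-0.34, 2.1], [-1.41, 1.46], [0.24, 2.44], [-1.37, 4.51], [0.17, 1.92], [-2.96, 2.96]. Speed limits (rad/s): [2.39, 2.39, 3.14, 3.14, 3.14, 3.14, 3.14].

## Interface

Orientations are given as a rotation vector (axis times angle).
In Python, from bench import telemetry, grab_frame, calibration, order, silhouettes, r gives the robot as it stands.
- The arm moves only by the tool apply_moves, never from a script. Its argument "moves" is a list of rows, each a list of 7 numbers: the turn, a rotation vector about the tool's x, y, z scaled (see below), then the shift along the tool's x, y, z scaled (see below), then the opening, from -1 (shut) to 1 (fully open). A call has exactly 8 rows; each row shifts and turns the commanded pose from where the row before left it, along the tool's axes as they then stand; what a row does not reach is not made up. The controller multiplies each number of a shift by 1000 mm and each number of a turn by 6 degrees. A row lasts 1/12 s, in which the tool goes at most 41.7 mm and 7.16 degrees, less where a joint would pass 70% of its speed; a pose out of reach is approached as far as the arm can. A call with a number of a shift or a turn outside -1 to 1 is refused whole. A call with a gripper value outside its range is refused whole. The fingers move at their own pace and stop on an object; "grip_force" is the grip in N (left out, the last holds). Time passes only in rows, so rows that do not move let the fingers close, or fill a call up. It gives the time, the measured TCP pose, the force, the opening and the grip force at its end, in the units of the state.
- telemetry.get_obs(): the state, without advancing time (a new reading comes with each control period).
- grab_frame(name): name is "side" or "top" or "wrist"; returns the picture (400x640x3 uint8, blue, green, red); there is no depth.
- calibration(name): a dict with "fx", "fy", "cx", "cy" (pixels), "world_from_camera" (4x4, takes a point from camera to world coordinates); the wrist camera has in their place "mount" (4x4, takes a point from camera to tool coordinates, whose origin is the TCP and whose axes are the flange's). Camera axes: x right, y down, z forward; pixel columns grow to the right and rows downward; lengths in m; the calibration is good to about 2 mm. A picture is of the moment at which its call begins: read the wrist's pose just before it. calibration takes no time and is no camera call.
- order.hand_in(): hands the job in; it is judged then, once.
Trained networks look in the newest picture that a camera, given by its name, has taken for a name from the list of things; names that differ only in an ending like _2 or _b are one class to them, and where a whole thing is asked for, a point or a joint stands for the part that bears it (a point fixed in the world has none). Each returns a list of dicts, best first, with "p" (0 to 1); they miss things now and then, are a little off and sometimes report something else, mostly with a low value. They report only what shows in the picture. A call takes as long as a camera call. They do not tell look-alikes from the thing itself.
- silhouettes(thing, camera): "mask" (400x640 bool, what is visible of it) and "extent" ([centre column, centre row, width, height] in pixels, round what is visible of it).
The state is a dict: "clock": time; "joints": joint angles; "qvel": joint speeds; "tau": joint torques, N m; "tcp_pos": TCP position; "orientation": TCP orientation; "contact_force": force on the tool from outside, world axes, zero at the start; "moment": the same for the moment, N m; "grip_width": finger opening in m; "gripper_force": force on a finger pad.
Only numpy, scipy, OpenCV 4.12 (cv2) and the standard library are available. Lean on these libraries where they do the work, as an engineer would, in place of code of your own. Each camera call takes 0.05 s, during which the arm holds its last target. There are 200 camera calls.

## Task

The crimping die is clamped in the changeover fixture on the press bench. Take the T-handled key out of its block, push its square end fully down into the square socket of the fixture's round knob, turn it anticlockwise (seen from above) until it stops so that the jaw slides clear of the die's foot, and leave the key standing in the socket. Then lift the die out and set it down gently, upright, flat on the floor of the shallow tray, without shifting the reel, the wire stripper or the screwdriver.

Things in the scene. Friction and masses are not known exactly. Their poses are not given: they have to be found in the camera images.
- fixture: dark steel clamping fixture fixed to the bench, base plate 100 (x) x 230 (y) x 16 mm high; origin: centre of its underside, z up. Along its own y: fixed jaw at y -104..-76 mm (top 48 mm above the bench), the die on the bed centred near y = -45 mm, the sliding jaw (75 mm wide in x, top 44.5 mm above the bench), which presses at y = -15 mm, and the round knob on a housing at y = +75 mm
- jaw (a joint): slide of the fixture's jaw along the fixture's +y, away from the die, m: 0 clamped, 0.014 fully open. Driven by turning the knob. Its lip lies 8 mm over the edge of the die's foot when clamped, 14 to 26 mm above the bed, and is clear of it from 0.009
- knob (a joint): angle of the captive knob, rad: 0 clamped, grows anticlockwise seen from above to the stop at 1.25 (about 70 degrees). Takes about 0.2 N m to turn; stays where it is left
- socket (a point): centre of the mouth of the square recess in the top of the round steel knob (50 mm diameter, 30 mm tall, top 64 mm above the bench). z up; x and y are parallel to the recess's sides and turn with the knob. Recess 20.5 x 20.5 mm, 24 mm deep, 1.5 mm chamfer
- key: T-handled key, steel with black crossbar, 94 mm tall, 0.25 kg; it starts standing in its block. Origin: centre of the foot of its square end (18 x 18 mm, 28 mm long, sides parallel to its x and y); z up along the shank (15 mm diameter). Crossbar along its x: 90 (x) x 20 (y) x 24 mm, centred 82 mm above the origin
- key_tip (a point): centre of the foot of the key's square end, axes as the key's
- stand: grey plastic key block, 75 x 75 x 40 mm, fixed to the bench, with a square hole 22 mm wide and 25 mm deep in the middle of its top; origin: centre of its underside. The key stands in it with its crossbar along the block's x
- die: crimping die, aluminium with two dark steel ridges on top, 74 mm tall, about 0.45 kg. Origin: centre of its underside, z up. Foot 60 (x) x 60 (y) x 12 mm; block above it 44 (x) x 40 (y) mm, from 12 to 64 mm up; two ridges, each 44 (x) x 12 (y) mm, on top. In the fixture its axes are parallel to the fixture's, so its x sides are free to grip
- tray: shallow open steel tray fixed to the bench, 130 (x) x 150 (y) x 24 mm high, walls 4 mm, floor 4 mm; origin: centre of its underside
- tray_in (a point): centre of the tray's inner floor, axes as the tray's
- reel: bystander: reel of terminals, 150 mm diameter, 60 mm tall, lying flat; origin: centre of its underside
- stripper: bystander: wire stripper with two red handles, 180 mm long, lying flat, handles to its -x; origin: on the bench under the root of the handles
- driver: bystander: screwdriver, 190 mm long, lying on the bench, handle to its -x; origin: under its middle
Mind the look-alikes: they are no part of the job. Of the things like the die, leave any that is green or yellow; of the rest the smaller one is meant.

How it is judged:
By the outcome, as a careful person would: the job done as asked, in the order asked, and still so for the second after the job is handed in, with the robot touching nothing.
It also fails if it takes over 64 s, if anything falls off the work surface, if the arm or the gripper's body presses on something with over 40 N, if the wrist force passes 120 N, or if a joint passes its speed limit or range.

## Working session

There is one attempt and no reset: what is moved stays moved. The work goes in short steps, Python scripts to look and compute and a tool call to move; the robot and the scene stay as the last step left them, time stands still between calls to the robot, and variables do not carry over. Pictures are saved under pics/ and viewed, at most 10 in all, crops included, and the job is handed in when it is done.

Besides the shell and the picture viewer there is one more tool, called after "Call:" by a JSON object that holds its "op" and its "data", one argument or row to a line. apply_moves: Moves the arm, as the interface text tells. Its arguments: {"type":"object","properties":{"moves":{"type":"array"},"grip_force":{"type":"number"}},"required":["moves"]}

```bash
ls; mkdir -p pics
python3 - <<'E'
from bench import telemetry, grab_frame, calibration, silhouettes, r
import cv2, numpy as np
o=telemetry.get_obs(); print(o['clock'],o['tcp_pos'],o['orientation'],o['grip_width'],r.grip_depth)
for n in ('top','side'):
    cv2.imwrite(f'pics/{n}0.png',grab_frame(n)); c=calibration(n); print(n,c['fx'],c['cx'],c['cy'],np.round(c['world_from_camera'],3).tolist())
    for t in ('fixture','knob','key','stand','die','tray','reel','stripper','driver'):
        print(t,[(round(d['p'],2),np.round(d['extent']).tolist()) for d in silhouettes(t,n)[:4]])
print(np.round(calibration('wrist')['mount'],4).tolist())
E
```

```text
pics
0.0 [ 0.29807248 -0.60495832  0.23031494] [-3.05791386e+00 -7.12488396e-01  8.22848236e-04] 0.08535769451800576 0.0187
top 499.6277745753477 322.87407875390977 200.17041306094242 [[0.177, -0.964, 0.198, 0.371], [-0.984, -0.175, 0.03, -0.02], [0.006, -0.2, -0.98, 1.145], [0.0, 0.0, 0.0, 1.0]]
fixture [(0.93, [319.0, 210.0, 109.0, 58.0])]
knob [(0.77, [285.0, 209.0, 20.0, 27.0])]
key [(0.71, [188.0, 209.0, 28.0, 38.0]), (0.61, [452.0, 295.0, 86.0, 82.0])]
stand [(0.9, [196.0, 215.0, 44.0, 43.0])]
die [(0.89, [339.0, 121.0, 39.0, 43.0]), (0.75, [338.0, 202.0, 21.0, 31.0]), (0.74, [481.0, 161.0, 57.0, 52.0]), (0.55, [268.0, 274.0, 35.0, 31.0])]
tray [(0.78, [452.0, 296.0, 85.0, 82.0])]
reel [(0.93, [245.0, 126.0, 69.0, 69.0]), (0.47, [452.0, 295.0, 90.0, 82.0])]
stripper [(0.91, [414.0, 163.0, 53.0, 72.0])]
driver [(0.94, [327.0, 301.0, 17.0, 84.0])]
side 369.9953652808354 316.19677936582286 203.3984411094152 [[-0.991, -0.073, 0.115, 0.449], [-0.136, 0.481, -0.866, 0.9], [0.007, -0.873, -0.487, 0.593], [0.0, 0.0, 0.0, 1.0]]
fixture [(0.64, [363.0, 184.0, 46.0, 28.0]), (0.55, [312.0, 233.0, 53.0, 60.0])]
knob [(0.85, [318.0, 236.0, 18.0, 19.0])]
key [(0.75, [327.0, 277.0, 42.0, 34.0]), (0.32, [317.0, 232.0, 17.0, 19.0])]
stand [(0.74, [326.0, 277.0, 43.0, 31.0]), (0.62, [323.0, 299.0, 42.0, 44.0])]
die [(0.97, [370.0, 248.0, 30.0, 38.0]), (0.87, [242.0, 213.0, 31.0, 46.0]), (0.87, [279.0, 166.0, 26.0, 35.0]), (0.67, [304.0, 208.0, 26.0, 25.0])]
tray [(0.89, [361.0, 183.0, 49.0, 28.0])]
reel [(0.87, [230.0, 265.0, 66.0, 60.0]), (0.62, [327.0, 276.0, 43.0, 34.0])]
stripper [(0.69, [317.0, 237.0, 24.0, 17.0]), (0.57, [274.0, 196.0, 50.0, 11.0])]
driver [(0.7, [383.0, 225.0, 62.0, 11.0])]
[[0.0006, -0.9551, -0.2963, 0.0762], [1.0, 0.0005, 0.0003, 0.0001], [-0.0002, -0.2963, 0.9551, -0.1434], [0.0, 0.0, 0.0, 1.0]]
```

View pics/top0.png

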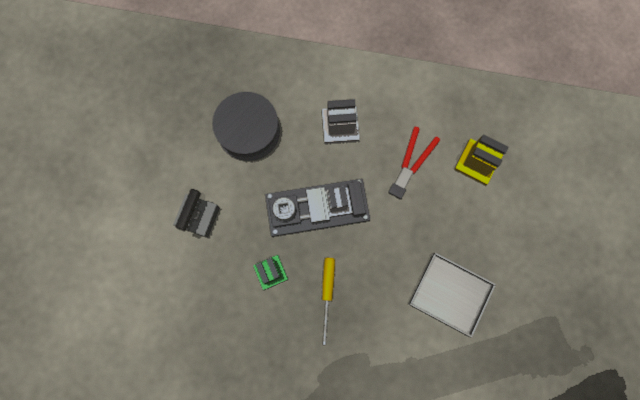

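View pics/side0.png

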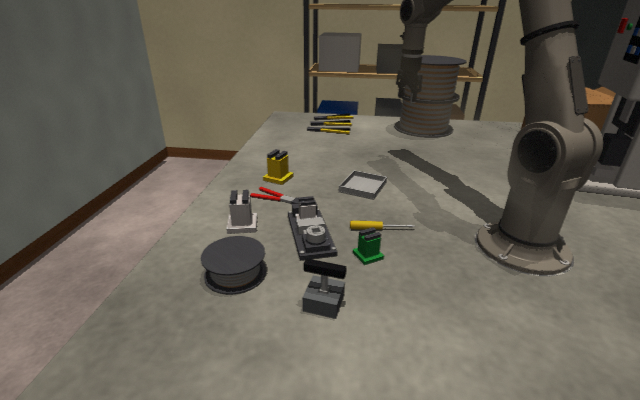

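Top view: key block (196,213), fixture (319,208) with the white die at (340,200), tray (452,295). The larger white look-alike is at (340,121). The side view agrees. Next I'll fit poses to the masks with simple box models.

```bash
cat > h.py <<'E'
from bench import telemetry, grab_frame, calibration, silhouettes, r
import cv2, numpy as np
from scipy.optimize import minimize
from scipy.spatial.transform import Rotation as R
def cam(n,o=None):
    c=calibration(n); K=np.array([[c['fx'],0,c['cx']],[0,c['fy'],c['cy']],[0,0,1]])
    if n=='wrist':
        o=o or telemetry.get_obs(); T=np.eye(4); T[:3,:3]=R.from_rotvec(o['orientation']).as_matrix(); T[:3,3]=o['tcp_pos']
        return K,T@np.array(c['mount'])
    return K,np.array(c['world_from_camera'])
def proj(C,P):
    K,T=C; q=(np.asarray(P)-T[:3,3])@T[:3,:3]@K.T; return q[:,:2]/q[:,2:]
def ray(C,uv,z):
    K,T=C; d=T[:3,:3]@np.linalg.inv(K)@[uv[0],uv[1],1]; return T[:3,3]+d*(z-T[2,3])/d[2]
def box(cx,cy,z0,sx,sy,sz):
    return np.array([[cx+a*sx/2,cy+b*sy/2,z0+c*sz] for a in(-1,1) for b in(-1,1) for c in(0,1)])
B={'fixture':[box(0,0,0,.1,.23,.016),box(0,-.09,0,.075,.028,.048),box(0,.01,.016,.075,.05,.0285),box(0,.075,.016,.05,.05,.048)],
'stand':[box(0,0,0,.075,.075,.04)],
'key':[box(0,0,.07,.09,.02,.024),box(0,0,.0,.015,.015,.07)],
'tray':[box(0,0,0,.13,.15,.024)],
'die':[box(0,0,0,.06,.06,.012),box(0,0,.012,.044,.04,.062)]}
def pts(t,p,z=0):
    c,s=np.cos(p[2]),np.sin(p[2]); M=np.array([[c,-s,0],[s,c,0],[0,0,1]])
    return [b@M.T+[p[0],p[1],z] for b in B[t]]
def render(C,bs):
    m=np.zeros((400,640),np.uint8)
    for b in bs: cv2.fillConvexPoly(m,cv2.convexHull(np.round(proj(C,b)*16).astype(np.int32)),1,shift=4)
    return m>0
def fit(t,views,p0,z=0,step=(.01,.01,.15)):
    # views: list of (C,mask)
    f=lambda p:-sum((render(C,pts(t,p,z))&m).sum()/max(1,(render(C,pts(t,p,z))|m).sum()) for C,m in views)/len(views)
    best=None
    for y in p0[2]:
        q=np.array([p0[0],p0[1],y]); s=minimize(f,q,method='Nelder-Mead',options=dict(initial_simplex=[q]+[q+np.eye(3)[i]*step[i] for i in range(3)],xatol=1e-4,fatol=1e-4))
        if best is None or s.fun<best.fun: best=s
    return best.x,best.fun
E
python3 - <<'E'
from h import *
C=cam('top'); grab_frame('top')
yaws=np.arange(0,6.28,.52)
for t,n in (('fixture','fixture'),('tray','tray'),('stand','stand')):
    d=silhouettes(n,'top')[0]; m=np.array(d['mask']); p=ray(C,d['extent'][:2],.02)
    x,f=fit(t,[(C,m)],(p[0],p[1],yaws)); print(t,np.round(x,4),np.degrees(x[2])%360,f)
for px,z in (((285,209),.064),((338,201),.09),((188,209),.109),((331,205),.016),((190,209),.1)): print(px,ray(C,px,z))
E
```

```text
fixture [0.5819 0.0244 3.485 ] 199.67854851498112 -0.8449304174950298
tray [ 0.4408 -0.3048  5.9687] 341.98217480105615 -0.9721771388824484
stand [0.5113 0.2927 2.9928] 171.47516119700182 -0.5925093632958801
(285, 209) [0.55547877 0.09111799 0.064     ]
(338, 201) [ 0.58864387 -0.02051613  0.09      ]
(188, 209) [0.51135746 0.28734897 0.109     ]
(331, 205) [ 0.59175327 -0.00630333  0.016     ]
(190, 209) [0.51333171 0.28584638 0.1       ]
```

Call:
{"op": "apply_moves", "data": {
  "moves": [
    [0, 0, 0, 0.03, -0.027, -0.003, 1],
    [0, 0, 0, 0.03, -0.027, -0.003, 1],
    [0, 0, 0, 0.03, -0.027, -0.003, 1],
    [0, 0, 0, 0.03, -0.027, -0.003, 1],
    [0, 0, 0, 0.03, -0.027, -0.003, 1],
    [0, 0, 0, 0.03, -0.027, -0.003, 1],
    [0, 0, 0, 0.03, -0.027, -0.003, 1],
    [0, 0, 0, 0.03, -0.027, -0.003, 1]
  ]
}}

```text
clock: 1.87
tcp_pos: [0.4185, -0.3038, 0.2558]
orientation: [3.059, 0.712, 0.001]
contact_force: [0.6, -0.5, -0.3]
grip_width: 0.0855
gripper_force: 0.0
```

Call:
{"op": "apply_moves", "data": {
  "moves": [
    [0, 0, 0, 0.03, -0.027, -0.003, 1],
    [0, 0, 0, 0.03, -0.027, -0.003, 1],
    [0, 0, 0, 0.03, -0.027, -0.003, 1],
    [0, 0, 0, 0.03, -0.027, -0.003, 1],
    [0, 0, 0, 0.03, -0.027, -0.003, 1],
    [0, 0, 0, 0.03, -0.027, -0.003, 1],
    [0, 0, 0, 0, 0, 0, 1],
    [0, 0, 0, 0, 0, 0, 1]
  ]
}}

```text
clock: 2.53
tcp_pos: [0.5089, -0.078, 0.2737]
orientation: [-3.057, -0.721, -0.002]
contact_force: [-0.1, -1.0, 0.3]
grip_width: 0.0852
gripper_force: 0.0
```

Run:
```python
from h import *
o=telemetry.get_obs(); C=cam('wrist',o); I=grab_frame('wrist'); cv2.imwrite('pics/w1.png',I)
print(o['clock'],o['tcp_pos'],o['orientation'],o['joints'],C[0][0,0])
for t in ('fixture','knob','jaw','die','tray','driver'):
    print(t,[(round(d['p'],2),np.round(d['extent']).tolist()) for d in silhouettes(t,'wrist')[:3]])
```

```text
2.5333 [ 0.50889406 -0.07803482  0.27368846] [-3.05735895e+00 -7.21312195e-01 -1.72181722e-03] [ 0.28942852  0.18904183 -0.29424917  1.86714236  0.06079909  1.09310847
 -1.1352091 ] 279.10471099852236
fixture [(0.87, [273.0, 88.0, 184.0, 98.0]), (0.45, [424.0, 259.0, 118.0, 90.0])]
knob [(0.62, [206.0, 77.0, 49.0, 48.0]), (0.41, [273.0, 87.0, 184.0, 99.0])]
jaw [(0.87, [269.0, 86.0, 38.0, 71.0])]
die [(0.93, [579.0, 89.0, 121.0, 95.0]), (0.83, [172.0, 176.0, 71.0, 46.0]), (0.74, [308.0, 94.0, 43.0, 55.0])]
tray [(0.64, [424.0, 259.0, 118.0, 89.0])]
driver [(0.8, [258.0, 232.0, 42.0, 110.0])]
```

View pics/w1.png

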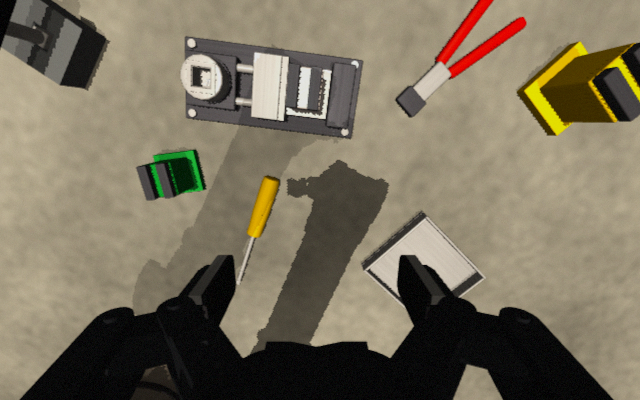

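Wrist view: the fixture corners run from about (187,37) to (349,137), with the socket at (201,76) and the die at (308,94). I'll stop directly over the fixture on the way to the key.

Call:
{"op": "apply_moves", "data": {
  "moves": [
    [0, 0, 0, 0.013, -0.033, 0.01, 1],
    [0, 0, 0, 0.013, -0.033, 0.01, 1],
    [0, 0, 0, 0.013, -0.033, 0.01, 1],
    [1, 0, 0, 0, 0, 0, 1],
    [-1, 0, 0, 0, 0, 0, 1],
    [0, 0, 0, 0, 0, 0, 1],
    [0, 0, 0, 0, 0, 0, 1],
    [0, 0, 0, 0, 0, 0, 1]
  ]
}}

```text
clock: 3.55
tcp_pos: [0.4992, 0.0249, 0.2435]
orientation: [-3.059, -0.712, 0.0]
contact_force: [0.7, -0.2, 0.7]
grip_width: 0.0856
gripper_force: 0.0
```

Run:
```python
from h import *
o=telemetry.get_obs(); C=cam('wrist',o); I=grab_frame('wrist'); cv2.imwrite('pics/w2.png',I); np.save('w2.npy',C[1])
print(o['clock'],o['tcp_pos'],o['orientation'])
for t in ('fixture','jaw','die','socket'):
    print(t,[(round(d['p'],2),np.round(d['extent']).tolist()) for d in silhouettes(t,'wrist')[:3]])
d=silhouettes('fixture','wrist')[0]; x0,y0,w,h=[int(v) for v in d['extent']]
a,b=max(0,x0-w//2-15),max(0,y0-h//2-15); c=I[b:b+h+30,a:a+w+30]; k=min(800/c.shape[1],600/c.shape[0])
print('crop',a,b,k); cv2.imwrite('pics/w2c.png',cv2.resize(c,None,fx=k,fy=k,interpolation=cv2.INTER_CUBIC))
```

```text
3.55 [0.49923186 0.02488822 0.24345234] [-3.05882896e+00 -7.12042475e-01  4.13736455e-04]
fixture [(0.56, [349.0, 114.0, 194.0, 100.0]), (0.51, [285.0, 109.0, 52.0, 48.0])]
jaw [(0.91, [350.0, 118.0, 46.0, 69.0]), (0.17, [78.0, 56.0, 92.0, 103.0])]
die [(0.88, [621.0, 123.0, 36.0, 78.0]), (0.8, [392.0, 124.0, 51.0, 57.0]), (0.6, [461.0, 2.0, 20.0, 5.0])]
socket []
crop 238 50 3.587443946188341
```

View pics/w2c.png

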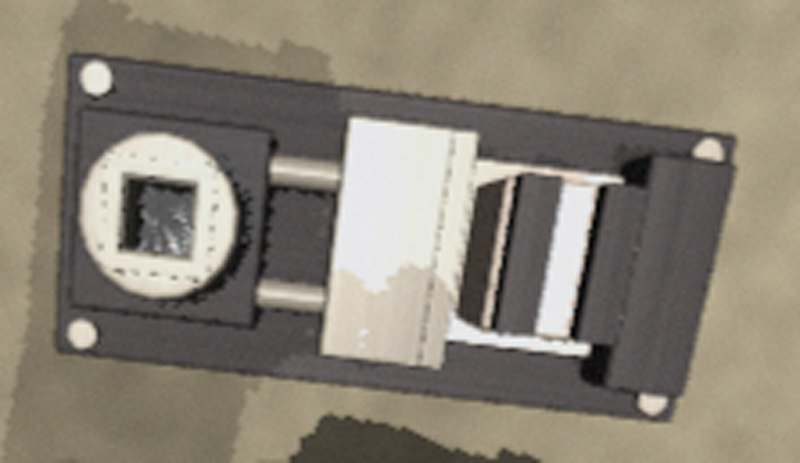

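Crop: the base corners are (70,55), (735,135), (672,420) and (58,350). The knob circle is centred at (159,214), and the jaw is clamped with its edge near u=475.

Run:
```python
from h import *
K=cam('top')[0]; c=calibration('wrist'); K=np.array([[c['fx'],0,c['cx']],[0,c['fy'],c['cy']],[0,0,1]]); C=(K,np.load('w2.npy')); k=3.587443946
f=lambda p,z: ray(C,(238+(p[0]+.5)/k-.5,50+(p[1]+.5)/k-.5),z)
P=[f(p,.016) for p in((70,55),(735,135),(672,420),(58,350))]
print(np.round(P,4)); ctr=np.mean(P,0)
u=(P[0]+P[3]-P[1]-P[2])/2; v=(P[0]+P[1]-P[2]-P[3])/2
print('ctr',ctr,'len',np.linalg.norm(u),np.linalg.norm(v),'yaw',np.degrees(np.arctan2(u[1],u[0]))-90,np.degrees(np.arctan2(v[1],v[0])))
s=f((159,214),.064); print('knob',s)
y=np.radians(np.degrees(np.arctan2(u[1],u[0]))-90); M=np.array([[np.cos(y),-np.sin(y)],[np.sin(y),np.cos(y)]])
print('pred knob',ctr[:2]+M@[0,.075],'die',ctr[:2]+M@[0,-.045])
q=[f(p,.064) for p in((122,172),(197,180),(192,258),(120,252))]; print('sock yaw',[np.degrees(np.arctan2(*(q[i]-q[j])[1::-1])) for i,j in((0,1),(3,2),(0,3),(1,2))],np.mean(q,0))
# from knob & die by fit of top view corners
```

```text
[[ 0.5915  0.1495  0.016 ]
 [ 0.6693 -0.0646  0.016 ]
 [ 0.5768 -0.0987  0.016 ]
 [ 0.4996  0.1158  0.016 ]]
ctr [0.58432715 0.02549958 0.016     ] len 0.22787602431360945 0.09825287723540649 yaw 19.886000121139432 20.190257467457585
knob [0.55983819 0.09635608 0.064     ]
pred knob [0.55881592 0.09602743] die [ 0.59963389 -0.01681713]
sock yaw [np.float64(110.51452844824125), np.float64(111.66705963646443), np.float64(22.01320046792936), np.float64(20.905916193386062)] [0.55915997 0.09646449 0.064     ]
```

Call:
{"op": "apply_moves", "data": {
  "moves": [
    [0, 0, 0.8, -0.0035, -0.035, 0, 1],
    [0, 0, 0.8, -0.0035, -0.035, 0, 1],
    [0, 0, 0.8, -0.0035, -0.035, 0, 1],
    [0, 0, 0.8, -0.0035, -0.035, 0, 1],
    [0, 0, 0.8, -0.0035, -0.035, 0, 1],
    [0, 0, 0.8, -0.0035, -0.035, 0, 1],
    [0, 0, 0.8, -0.0035, -0.035, 0, 1],
    [0, 0, 0.8, -0.0035, -0.035, 0, 1]
  ]
}}

```text
clock: 4.52
tcp_pos: [0.4264, 0.2934, 0.2435]
orientation: [3.123, -0.339, 0.0]
contact_force: [-0.1, 0.3, -0.3]
grip_width: 0.085
gripper_force: 0.0
```

Call:
{"op": "apply_moves", "data": {
  "moves": [
    [0, 0, 0, 0, 0, 0, 1],
    [0, 0, 0, 0, 0, 0, 1],
    [0, 0, 0, 0, 0, 0, 1],
    [0, 0, 0, 0, 0, 0, 1],
    [0, 0, 0, 0, 0, 0, 1],
    [0, 0, 0, 0, 0, 0, 1],
    [0, 0, 0, 0, 0, 0, 1],
    [0, 0, 0, 0, 0, 0, 1]
  ]
}}

```text
clock: 5.18
tcp_pos: [0.4273, 0.2914, 0.2434]
orientation: [3.124, -0.334, 0.0]
contact_force: [-0.1, -0.7, -0.1]
grip_width: 0.0854
gripper_force: 0.0
```

Run:
```python
from h import *
o=telemetry.get_obs(); C=cam('wrist',o); I=grab_frame('wrist'); np.save('w3.npy',C[1])
print(o['clock'],o['tcp_pos'],o['orientation'],o['joints'][6])
M={}
for t in ('key','stand'):
    D=silhouettes(t,'wrist'); print(t,[(round(d['p'],2),np.round(d['extent']).tolist()) for d in D[:3]]); M[t]=np.array(D[0]['mask'])
x,f=fit('key',[(C,M['key'])],(.513,.288,[-.23]),z=.015); print('key',x,np.degrees(x[2]),f)
d=silhouettes('key','wrist')[0]; x0,y0,w,h=[int(v) for v in d['extent']]
a,b=max(0,x0-80),max(0,y0-60); c=I[b:b+120,a:a+160]; cv2.imwrite('pics/w3c.png',cv2.resize(c,None,fx=5,fy=5,interpolation=cv2.INTER_CUBIC)); print(a,b,c.shape)
```

```text
5.1833 [0.42731973 0.29137062 0.24340321] [ 3.12371763e+00 -3.34372424e-01  3.61291610e-04] -2.6250170466932645
key [(0.68, [298.0, 107.0, 31.0, 99.0])]
stand [(0.76, [299.0, 111.0, 69.0, 67.0])]
key [ 0.51258962  0.29073358 -0.15550624] -8.909851286042237 -0.891566265060241
218 47 (120, 160, 3)
```

View pics/w3c.png

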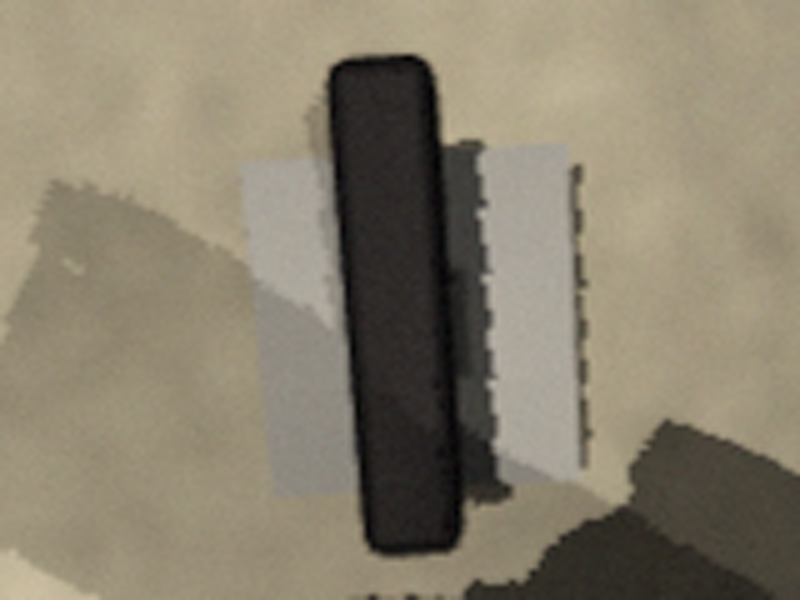

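Crop: the crossbar runs from (383,55) at its far end to (415,552) at its near end. I'll use that to check the fit.

Run:
```python
from h import *
c=calibration('wrist'); K=np.array([[c['fx'],0,c['cx']],[0,c['fy'],c['cy']],[0,0,1]]); C=(K,np.load('w3.npy'))
f=lambda p,z: ray(C,(218+(p[0]+.5)/5-.5,47+(p[1]+.5)/5-.5),z)
a,b=f((383,57),.109),f((414,545),.109); print(a,b,(a+b)/2,np.degrees(np.arctan2(*(a-b)[1::-1])),np.linalg.norm(a-b))
l=[f(p,.109) for p in((331,90),(364,525),(434,90),(462,525))]; print([np.degrees(np.arctan2(*(l[i]-l[i+1])[1::-1])) for i in(0,2)],np.linalg.norm(l[0]-l[2]),np.mean(l,0))
q=[f(p,.04) for p in((243,160),(568,143),(583,483),(274,495))]; print('stand',np.mean(q,0),[np.degrees(np.arctan2(*(q[i]-q[j])[1::-1])) for i,j in((0,3),(1,2))])
```

```text
[0.55667272 0.28363576 0.109     ] [0.4710319  0.29792627 0.109     ] [0.51385231 0.29078101 0.109     ] -9.473411397999843 0.08682493364160176
[np.float64(-9.350475279461213), np.float64(-8.827583184722597)] 0.018565046942937445 [0.51318053 0.29110306 0.109     ]
stand [0.51312941 0.29111566 0.04      ] [np.float64(-9.443295045772047), np.float64(-8.510043430395397)]
```

Call:
{"op": "apply_moves", "data": {
  "moves": [
    [0, 0, -0.52, 0, 0, 0, 1],
    [0, 0, 0, 0.0283, -0.0044, 0.01, 1],
    [0, 0, 0, 0.0283, -0.0044, 0.01, 1],
    [0, 0, 0, 0.0283, -0.0044, 0.01, 1],
    [0, 0, 0, 0, 0, 0.025, 1],
    [0, 0, 0, 0, 0, 0.025, 1],
    [0, 0, 0, 0, 0, 0.02, 1],
    [0, 0, 0, 0, 0, 0.02, 1]
  ]
}}

```text
clock: 6.05
tcp_pos: [0.5129, 0.2914, 0.1219]
orientation: [3.131, -0.248, -0.001]
contact_force: [0.8, -0.3, 0.1]
grip_width: 0.0852
gripper_force: 0.0
```

Call:
{"op": "apply_moves", "data": {
  "moves": [
    [0, 0, 0, 0, 0, 0.02, 1],
    [0, 0, 0, 0, 0, 0.02, 1],
    [0, 0, 0, 0, 0, 0.006, 1],
    [0, 0, 0, 0, 0, 0, 1],
    [0, 0, 0, 0, 0, 0, 1],
    [0, 0, 0, 0, 0, 0, 1],
    [0, 0, 0, 0, 0, 0, 1],
    [0, 0, 0, 0, 0, 0, 1]
  ]
}}

```text
clock: 6.72
tcp_pos: [0.5137, 0.292, 0.0785]
orientation: [-3.131, 0.248, -0.003]
contact_force: [-0.1, -0.3, -0.6]
grip_width: 0.0854
gripper_force: 0.0
```

Yaw is -9.05°. Closing the gripper.

Call:
{"op": "apply_moves", "data": {
  "moves": [
    [0, 0, 0, 0, 0, 0.001, -1],
    [0, 0, 0, 0, 0, 0, -1],
    [0, 0, 0, 0, 0, 0, -1],
    [0, 0, 0, 0, 0, 0, -1],
    [0, 0, 0, 0, 0, 0, -1],
    [0, 0, 0, 0, 0, 0, -1],
    [0, 0, 0, 0, 0, 0, -1],
    [0, 0, 0, 0, 0, 0, -1]
  ],
  "grip_force": 80
}}

```text
clock: 7.38
tcp_pos: [0.5132, 0.2917, 0.0765]
orientation: [-3.132, 0.248, -0.001]
contact_force: [0.5, -1.0, 2.4]
grip_width: 0.0186
gripper_force: 78.7
```

Call:
{"op": "apply_moves", "data": {
  "moves": [
    [0, 0, 0, 0, 0, 0, -1],
    [0, 0, 0, 0, 0, 0, -1],
    [0, 0, 0, 0, 0, -0.005, -1],
    [0, 0, 0, 0, 0, -0.005, -1],
    [0, 0, 0, 0, 0, -0.01, -1],
    [0, 0, 0, 0, 0, -0.01, -1],
    [0, 0, 0, 0, 0, -0.02, -1],
    [0, 0, 0, 0, 0, -0.02, -1]
  ]
}}

```text
clock: 8.05
tcp_pos: [0.5126, 0.2914, 0.1474]
orientation: [3.131, -0.248, -0.001]
contact_force: [0.8, -0.4, -1.7]
grip_width: 0.0193
gripper_force: 78.2
```

Run:
```python
from h import *
o=telemetry.get_obs(); print(o['clock'],o['tcp_pos'],o['orientation'],o['joints'][6],o['contact_force'],o['moment'],o['grip_width'],o['gripper_force'])
```

```text
8.05 [0.51261086 0.29136503 0.14736272] [ 3.13133588e+00 -2.47569835e-01 -1.30475270e-03] -2.5557756687775783 [ 0.76624461 -0.3500199  -1.69083818] [-0.00065289 -0.07524148 -0.00516949] 0.01928130223455911 78.15730333328247
```

Call:
{"op": "apply_moves", "data": {
  "moves": [
    [0, 0, 0, 0.0128, 0.0309, -0.003, -1],
    [0, 0, 0, 0.0128, 0.0309, -0.003, -1],
    [0, 0, 0, 0.0128, 0.0309, -0.003, -1],
    [0, 0, 0, 0.0128, 0.0309, -0.003, -1],
    [0, 0, 0, 0.0128, 0.0309, -0.003, -1],
    [0, 0, 0, 0.0128, 0.0309, -0.003, -1],
    [0, 0, -0.97, 0, 0, 0, -1],
    [0, 0, -0.97, 0, 0, 0, -1]
  ]
}}

```text
clock: 8.72
tcp_pos: [0.5606, 0.093, 0.1655]
orientation: [3.139, 0.07, 0.002]
contact_force: [-0.5, 1.7, -1.8]
grip_width: 0.0191
gripper_force: 78.5
```

Call:
{"op": "apply_moves", "data": {
  "moves": [
    [0, 0, -0.97, 0, 0, 0, -1],
    [0, 0, -0.97, 0, 0, 0, -1],
    [0, 0, -0.97, 0, 0, 0, -1],
    [0, 0, 0, 0, 0, 0.01, -1],
    [0, 0, 0, 0, 0, 0.01, -1],
    [0, 0, 0, 0, 0, 0, -1],
    [0, 0, 0, 0, 0, 0, -1],
    [0, 0, 0, 0, 0, 0, -1]
  ]
}}

```text
clock: 9.38
tcp_pos: [0.5596, 0.0965, 0.1442]
orientation: [3.094, 0.545, -0.001]
contact_force: [-0.2, -0.3, -1.7]
grip_width: 0.0189
gripper_force: 78.5
```

Run:
```python
from h import *
o=telemetry.get_obs(); print(o['clock'],o['tcp_pos'],o['orientation'],o['joints'][6],o['contact_force'],o['moment'])
C=cam('wrist',o); I=grab_frame('wrist')
S=grab_frame('side'); CS=cam('side'); T=grab_frame('top'); CT=cam('top')
out=[]
for n,J,c in(('side',S,CS),('wrist',I,C),('top',T,CT)):
    u,v=proj(c,[[.5595,.0963,.075]])[0]; a,b=int(np.clip(u-33,0,574)),int(np.clip(v-50,0,300)); print(n,a,b,'socket',proj(c,[[.5595,.0963,.064]])[0]*4-[a*4,b*4])
    out.append(cv2.resize(J[b:b+100,a:a+66],None,fx=4,fy=4,interpolation=cv2.INTER_CUBIC))
cv2.imwrite('pics/k1.png',np.hstack(out))
```

```text
9.3833 [0.5595962  0.09653767 0.14415431] [ 3.09386917e+00  5.45272942e-01 -6.98876798e-04] -1.7354157378528046 [-0.1525513  -0.29170953 -1.66381339] [ 0.00652656 -0.00462581 -0.03971646]
side 281 175 socket [135.50572884 216.20720312]
wrist 283 167 socket [132.5964862  184.52873492]
top 249 155 socket [136.16140142 207.27791199]
```

View pics/k1.png

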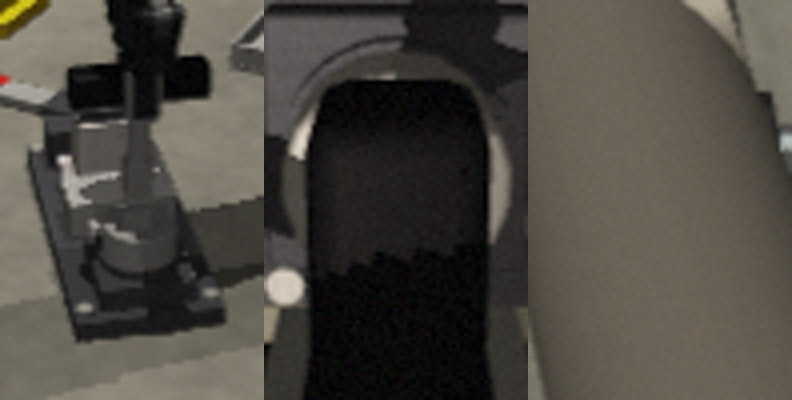

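The wrist view shows the crossbar centred on the knob (397 vs 397). Inserting gently.

Call:
{"op": "apply_moves", "data": {
  "moves": [
    [0, 0, 0, 0, 0, 0.008, -1],
    [0, 0, 0, 0, 0, 0.006, -1],
    [0, 0, 0, 0, 0, 0.003, -1],
    [0, 0, 0, 0, 0, 0.002, -1],
    [0, 0, 0, 0, 0, 0.002, -1],
    [0, 0, 0, 0, 0, 0.002, -1],
    [0, 0, 0, 0, 0, 0, -1],
    [0, 0, 0, 0, 0, 0, -1]
  ]
}}

```text
clock: 10.2
tcp_pos: [0.5598, 0.0964, 0.1213]
orientation: [-3.094, -0.547, -0.0]
contact_force: [-0.9, -0.3, -2.3]
grip_width: 0.0192
gripper_force: 78.5
```

It is past the mouth with no contact force, so I'll continue down.

Call:
{"op": "apply_moves", "data": {
  "moves": [
    [0, 0, 0, 0, 0, 0.003, -1],
    [0, 0, 0, 0, 0, 0.003, -1],
    [0, 0, 0, 0, 0, 0.003, -1],
    [0, 0, 0, 0, 0, 0.003, -1],
    [0, 0, 0, 0, 0, 0.003, -1],
    [0, 0, 0, 0, 0, 0.002, -1],
    [0, 0, 0, 0, 0, 0.001, -1],
    [0, 0, 0, 0, 0, 0, -1]
  ]
}}

```text
clock: 10.87
tcp_pos: [0.5596, 0.0964, 0.103]
orientation: [-3.094, -0.547, 0.001]
contact_force: [-0.1, 0.7, -2.0]
grip_width: 0.0188
gripper_force: 78.5
```

Call:
{"op": "apply_moves", "data": {
  "moves": [
    [0, 0, 0, 0, 0, 0.001, -1],
    [0, 0, 0, 0, 0, 0.001, -1],
    [0, 0, 0, 0, 0, 0.0005, -1],
    [0, 0, 0, 0, 0, 0, -1],
    [0, 0, 0, 0, 0, 0, -1],
    [0, 0, 0, 0, 0, 0, -1],
    [0, 0, 0, 0, 0, 0, -1],
    [0, 0, 0, 0, 0, 0, -1]
  ]
}}

```text
clock: 11.53
tcp_pos: [0.5601, 0.0965, 0.1014]
orientation: [3.093, 0.547, 0.001]
contact_force: [-0.8, -0.7, 6.1]
grip_width: 0.0189
gripper_force: 79.6
```

Seated (6 N at the predicted depth). Turning anticlockwise.

Call:
{"op": "apply_moves", "data": {
  "moves": [
    [0, 0, -0.7, 0, 0, 0, -1],
    [0, 0, -0.7, 0, 0, 0, -1],
    [0, 0, -0.7, 0, 0, 0, -1],
    [0, 0, -0.7, 0, 0, 0, -1],
    [0, 0, -0.7, 0, 0, 0, -1],
    [0, 0, -0.7, 0, 0, 0, -1],
    [0, 0, -0.7, 0, 0, 0, -1],
    [0, 0, -0.7, 0, 0, 0, -1]
  ]
}}

```text
clock: 12.2
tcp_pos: [0.559, 0.0966, 0.1014]
orientation: [-2.801, -1.422, 0.002]
contact_force: [-4.7, -1.2, 8.7]
grip_width: 0.0192
gripper_force: 80.1
```

Run:
```python
from h import *
o=telemetry.get_obs(); print(o['clock'],o['tcp_pos'],o['orientation'],np.degrees(2*np.arctan(o['orientation'][1]/o['orientation'][0])),o['joints'][6],o['contact_force'],o['moment'],o['grip_width'])
```

```text
12.2 [0.55904929 0.09661162 0.10144005] [-2.80112127e+00 -1.42210825e+00  1.77584862e-03] 53.83312656562701 -1.25827860227279 [-4.739799   -1.16594083  8.70952458] [-0.11168338  1.30336066 -0.13162934] 0.019168608228880193
```

Call:
{"op": "apply_moves", "data": {
  "moves": [
    [0, 0, -0.7, 0, 0, 0, -1],
    [0, 0, -0.7, 0, 0, 0, -1],
    [0, 0, -0.7, 0, 0, 0, -1],
    [0, 0, -0.7, 0, 0, 0, -1],
    [0, 0, -0.7, 0, 0, 0, -1],
    [0, 0, -0.7, 0, 0, 0, -1],
    [0, 0, -0.7, 0, 0, 0, -1],
    [0, 0, -0.7, 0, 0, 0, -1]
  ]
}}

```text
clock: 12.87
tcp_pos: [0.5589, 0.0966, 0.1014]
orientation: [-2.27, -2.171, 0.002]
contact_force: [-5.9, -0.4, 10.0]
grip_width: 0.019
gripper_force: 80.2
```

Call:
{"op": "apply_moves", "data": {
  "moves": [
    [0, 0, -0.3, 0, 0, 0, -1],
    [0, 0, -0.3, 0, 0, 0, -1],
    [0, 0, -0.3, 0, 0, 0, -1],
    [0, 0, -0.2, 0, 0, 0, -1],
    [0, 0, 0, 0, 0, 0, -1],
    [0, 0, 0, 0, 0, 0, -1],
    [0, 0, 0, 0, 0, 0, -1],
    [0, 0, 0, 0, 0, 0, -1]
  ]
}}

```text
clock: 13.53
tcp_pos: [0.5589, 0.0967, 0.1014]
orientation: [-2.145, -2.294, 0.002]
contact_force: [-5.7, -1.1, 9.1]
grip_width: 0.0188
gripper_force: 80.2
```

Run:
```python
from h import *
o=telemetry.get_obs(); print(o['clock'],o['tcp_pos'],o['orientation'],np.degrees(2*np.arctan(o['orientation'][1]/o['orientation'][0])),o['joints'][6],o['contact_force'],o['moment'],o['grip_width'])
```

```text
13.5333 [0.55890404 0.09666202 0.10141257] [-2.14517473e+00 -2.29436377e+00  2.02829610e-03] 93.8493581160854 -0.6543817241559746 [-5.68873421 -1.05861885  9.08935813] [-0.19222993  1.39576442 -0.08910496] 0.01877387884610115
```

Call:
{"op": "apply_moves", "data": {
  "moves": [
    [0, 0, -0.2, 0, 0, 0, -1],
    [0, 0, -0.2, 0, 0, 0, -1],
    [0, 0, -0.2, 0, 0, 0, -1],
    [0, 0, -0.2, 0, 0, 0, -1],
    [0, 0, 0, 0, 0, 0, -1],
    [0, 0, 0, 0, 0, 0, -1],
    [0, 0, 0, 0, 0, 0, -1],
    [0, 0, 0, 0, 0, 0, -1]
  ]
}}

```text
clock: 14.2
tcp_pos: [0.5589, 0.0967, 0.1014]
orientation: [-2.047, -2.382, 0.002]
contact_force: [-5.7, -0.6, 10.2]
grip_width: 0.0189
gripper_force: 80.2
```

Run:
```python
from h import *
o=telemetry.get_obs(); print(o['clock'],np.degrees(2*np.arctan(o['orientation'][1]/o['orientation'][0])),o['contact_force'],o['moment'])
```

```text
14.2 98.64173937449027 [-5.65798133 -0.55022458 10.15606615] [-0.21503106  1.33243256 -0.10507476]
```

Call:
{"op": "apply_moves", "data": {
  "moves": [
    [0, 0, -0.25, 0, 0, 0, -1],
    [0, 0, -0.25, 0, 0, 0, -1],
    [0, 0, -0.25, 0, 0, 0, -1],
    [0, 0, -0.15, 0, 0, 0, -1],
    [0, 0, 0, 0, 0, 0, -1],
    [0, 0, 0, 0, 0, 0, -1],
    [0, 0, 0, 0, 0, 0, -1],
    [0, 0, 0, 0, 0, 0, -1]
  ]
}}

```text
clock: 14.87
tcp_pos: [0.5589, 0.0966, 0.1014]
orientation: [-1.935, -2.474, 0.002]
contact_force: [-5.5, -0.2, 9.5]
grip_width: 0.019
gripper_force: 80.4
```

Run:
```python
from h import *
o=telemetry.get_obs(); print(o['clock'],np.degrees(2*np.arctan(o['orientation'][1]/o['orientation'][0])),o['contact_force'],o['moment'])
I=grab_frame('wrist'); cv2.imwrite('pics/w5.png',I)
```

```text
14.8667 103.938624155313 [-5.54113593 -0.19733306  9.52900911] [-0.14646725  1.54789113 -0.63674399]
```

View pics/w5.png

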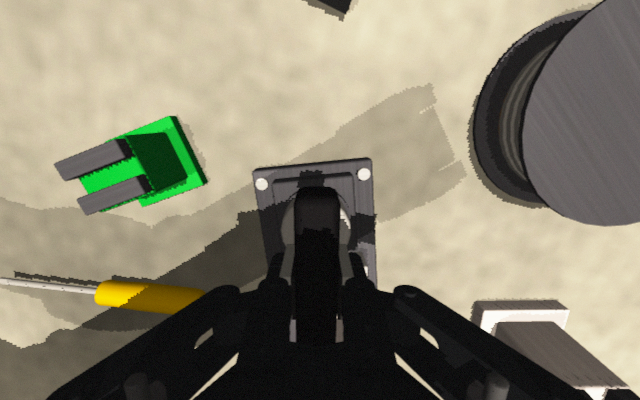

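The torque rose to 0.64 N·m, so the knob is at its stop. Backing off slightly, releasing, lifting and moving to view the die.

Call:
{"op": "apply_moves", "data": {
  "moves": [
    [0, 0, 0.25, 0, 0, 0, -1],
    [0, 0, 0.2, 0, 0, 0, -1],
    [0, 0, 0, 0, 0, 0, 1],
    [0, 0, 0, 0, 0, 0, 1],
    [0, 0, 0, 0, 0, 0, 1],
    [0, 0, 0, 0, 0, 0, 1],
    [0, 0, 0, 0, 0, 0, 1],
    [0, 0, 0, 0, 0, 0, 1]
  ]
}}

```text
clock: 15.58
tcp_pos: [0.5598, 0.0964, 0.1007]
orientation: [-1.991, -2.43, -0.0]
contact_force: [0.3, -0.6, -0.2]
grip_width: 0.0852
gripper_force: 0.0
```

Call:
{"op": "apply_moves", "data": {
  "moves": [
    [0, 0, 0, 0, 0, -0.01, 1],
    [0, 0, 0, 0, 0, -0.02, 1],
    [0, 0, 0, 0, 0, -0.03, 1],
    [0, 0, 0, 0, 0, -0.03, 1],
    [0, 0, -0.8, -0.02, 0, -0.02, 1],
    [0, 0, -0.7, -0.02, 0, 0, 1],
    [0, 0, 0, -0.04, 0, 0, 1],
    [0, 0, 0, -0.04, 0, 0, 1]
  ]
}}

```text
clock: 16.25
tcp_pos: [0.5975, -0.0173, 0.2127]
orientation: [1.788, 2.581, 0.002]
contact_force: [1.3, -0.1, -0.7]
grip_width: 0.0856
gripper_force: 0.0
```

Call:
{"op": "apply_moves", "data": {
  "moves": [
    [0, 0, 0, -0.04, 0, 0, 1],
    [0, 0, 0, -0.04, 0, 0, 1],
    [0, 0, 0, 0, 0, 0, 1],
    [0, 0, 0, 0, 0, 0, 1],
    [0, 0, 0, 0, 0, 0, 1],
    [0, 0, 0, 0, 0, 0, 1],
    [0, 0, 0, 0, 0, 0, 1],
    [0, 0, 0, 0, 0, 0, 1]
  ]
}}

```text
clock: 16.92
tcp_pos: [0.6247, -0.0909, 0.2112]
orientation: [1.791, 2.581, 0.0]
contact_force: [1.1, -0.4, -0.1]
grip_width: 0.0857
gripper_force: 0.0
```

Run:
```python
from h import *
o=telemetry.get_obs(); C=cam('wrist',o); I=grab_frame('wrist'); np.save('w6.npy',C[1])
print(o['clock'],o['tcp_pos'],o['orientation'],np.degrees(2*np.arctan(o['orientation'][1]/o['orientation'][0])),o['joints'][6])
for t in ('die','jaw','key','knob'):
    print(t,[(round(d['p'],2),np.round(d['extent']).tolist()) for d in silhouettes(t,'wrist')[:3]])
u,v=proj(C,[[.5996,-.0168,.09]])[0]; print(u,v); a,b=int(np.clip(u-110,0,440)),int(np.clip(v-100,0,250)); print(a,b)
cv2.imwrite('pics/w6c.png',cv2.resize(I[b:b+150,a:a+200],None,fx=4,fy=4,interpolation=cv2.INTER_CUBIC))
```

```text
16.9167 [ 0.62471504 -0.09090802  0.21120358] [1.79085662e+00 2.58087644e+00 3.47079749e-04] 110.48684410638683 0.033124358764374605
die [(0.82, [349.0, 337.0, 65.0, 35.0]), (0.81, [498.0, 159.0, 137.0, 89.0]), (0.57, [320.0, 118.0, 55.0, 60.0])]
jaw [(0.64, [319.0, 55.0, 75.0, 52.0])]
key [(0.74, [314.0, 6.0, 29.0, 10.0])]
knob [(0.88, [320.0, 8.0, 51.0, 17.0]), (0.4, [312.0, 5.0, 29.0, 10.0])]
318.0935734196275 115.57778358330019
208 15
```

View pics/w6c.png

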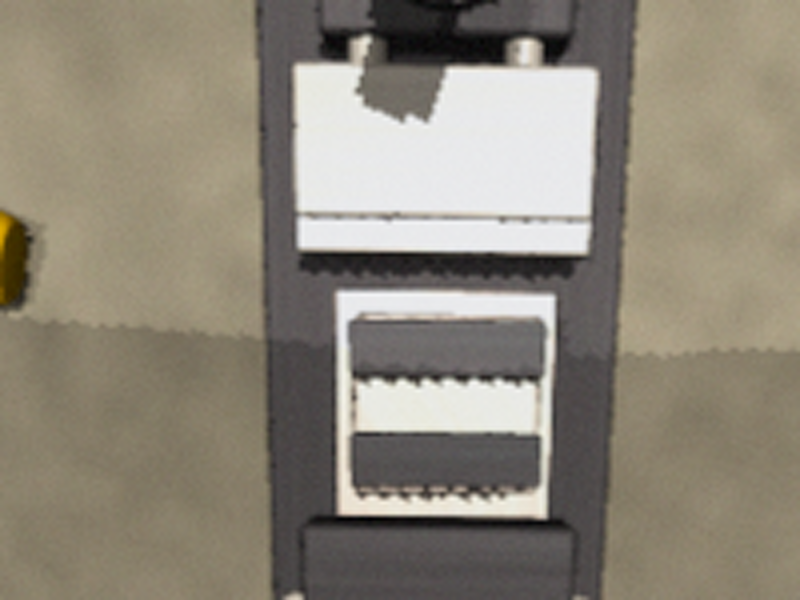

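The jaw is clear, with a gap visible between it and the die's foot. The ridge block spans columns 348–545 and rows 318–490 in the crop.

Run:
```python
from h import *
c=calibration('wrist'); K=np.array([[c['fx'],0,c['cx']],[0,c['fy'],c['cy']],[0,0,1]]); C=(K,np.load('w6.npy'))
f=lambda p,z: ray(C,(208+(p[0]+.5)/4-.5,15+(p[1]+.5)/4-.5),z)
q=np.array([f(p,.09) for p in((348,319),(545,319),(540,488),(352,488))]); m=q.mean(0); print(np.round(q,4),m)
q2=np.array([f(p,.028) for p in((336,291),(556,294),(549,518),(338,516))]); print(np.round(q2,4),q2.mean(0))
y=np.radians(110.49); d=(m[:2]+q2.mean(0)[:2])/2-[.62472,-.09091]; print('tool shift',d@[np.cos(y),np.sin(y)],d@[np.sin(y),-np.cos(y)])
for a in (q,q2): v=a[1]-a[0]; print(np.degrees(np.arctan2(v[1],v[0])),np.linalg.norm(v))
```

```text
[[ 0.5739 -0.0074  0.09  ]
 [ 0.6146  0.0079  0.09  ]
 [ 0.6273 -0.0262  0.09  ]
 [ 0.5867 -0.0414  0.09  ]] [ 0.60063747 -0.01675458  0.09      ]
[[ 0.5627  0.0011  0.028 ]
 [ 0.6188  0.0213  0.028 ]
 [ 0.6396 -0.0345  0.028 ]
 [ 0.5827 -0.0552  0.028 ]] [ 0.60094018 -0.01681915  0.028     ]
tool shift 0.07781056857815621 0.0035292193218768465
20.519641039350564 0.043516177006603776
19.7964381059526 0.05960164151579441
```

Call:
{"op": "apply_moves", "data": {
  "moves": [
    [0, 0, 0.05, 0.03, 0.0018, 0, 1],
    [0, 0, 0, 0.03, 0.0017, 0, 1],
    [0, 0, 0, 0.018, 0, 0.012, 1],
    [0, 0, 0, 0, 0, 0.024, 1],
    [0, 0, 0, 0, 0, 0.024, 1],
    [0, 0, 0, 0, 0, 0.024, 1],
    [0, 0, 0, 0, 0, 0.024, 1],
    [0, 0, 0, 0, 0, 0.01, 1]
  ]
}}

```text
clock: 17.83
tcp_pos: [0.5994, -0.0184, 0.0898]
orientation: [-1.799, -2.572, 0.004]
contact_force: [-1.8, -0.9, -0.2]
grip_width: 0.0853
gripper_force: 0.0
```

Call:
{"op": "apply_moves", "data": {
  "moves": [
    [0, 0, 0, 0, 0, 0.02, 1],
    [0, 0, 0, 0, 0, 0.02, 1],
    [0, 0, 0, 0, 0, 0.01, 1],
    [0, 0, 0, 0, 0, 0, 1],
    [0, 0, 0, 0, 0, 0, 1],
    [0, 0, 0, 0, 0, 0, 1],
    [0, 0, 0, 0, 0, 0, 1],
    [0, 0, 0, 0, 0, 0, 1]
  ]
}}

```text
clock: 18.5
tcp_pos: [0.602, -0.018, 0.044]
orientation: [1.8, 2.573, 0.002]
contact_force: [0.7, 0.0, 0.2]
grip_width: 0.0853
gripper_force: 0.0
```

Call:
{"op": "apply_moves", "data": {
  "moves": [
    [0, 0, 0, 0, 0, 0, -1],
    [0, 0, 0, 0, 0, 0, -1],
    [0, 0, 0, 0, 0, 0, -1],
    [0, 0, 0, 0, 0, 0, -1],
    [0, 0, 0, 0, 0, 0, -1],
    [0, 0, 0, 0, 0, 0, -1],
    [0, 0, 0, 0, 0, 0, -1],
    [0, 0, 0, 0, 0, 0, -1]
  ],
  "grip_force": 60
}}

```text
clock: 19.17
tcp_pos: [0.6014, -0.0181, 0.0431]
orientation: [1.801, 2.574, -0.0]
contact_force: [-0.7, -1.4, 5.2]
grip_width: 0.0432
gripper_force: 62.6
```

Call:
{"op": "apply_moves", "data": {
  "moves": [
    [0, 0, 0, 0, 0, -0.004, -1],
    [0, 0, 0, 0, 0, -0.008, -1],
    [0, 0, 0, 0, 0, -0.012, -1],
    [0, 0, 0, 0, 0, -0.02, -1],
    [0, 0, 0, 0, 0, -0.02, -1],
    [0, 0, 0, 0, 0, -0.02, -1],
    [0, 0, 0, 0, 0, -0.02, -1],
    [0, 0, 0, 0, 0, 0, -1]
  ]
}}

```text
clock: 19.83
tcp_pos: [0.6036, -0.0171, 0.1515]
orientation: [1.797, 2.57, 0.007]
contact_force: [0.8, 0.8, -4.8]
grip_width: 0.0435
gripper_force: 62.0
```

Run:
```python
from h import *
o=telemetry.get_obs(); print(o['clock'],o['tcp_pos'],o['contact_force'],o['grip_width'],np.degrees(2*np.arctan(o['orientation'][1]/o['orientation'][0])),o['joints'][6])
# tray from top (arm may occlude) and from w1 estimate
c=calibration('wrist'); K=np.array([[c['fx'],0,c['cx']],[0,c['fy'],c['cy']],[0,0,1]])
I=cv2.imread('pics/top0.png'); C=cam('top')
print('tray corners from top0',[np.round(ray(C,p,.024)[:2],3).tolist() for p in((434,253),(494,286),(470,335),(409,303))])
```

```text
19.8333 [ 0.60362627 -0.01710859  0.15145177] [ 0.81797592  0.75540817 -4.81096853] 0.04353203022462583 110.06510289213139 -0.14541066462350663
tray corners from top0 [[0.523, -0.253], [0.475, -0.394], [0.361, -0.354], [0.405, -0.214]]
```

Call:
{"op": "apply_moves", "data": {
  "moves": [
    [0, 0, 0, -0.01, -0.0125, 0, -1],
    [0, 0, 0, -0.0214, -0.0251, 0, -1],
    [0, 0, 0, -0.0214, -0.0251, 0, -1],
    [0, 0, 0, -0.0214, -0.0251, 0, -1],
    [0, 0, 0, -0.0214, -0.0251, 0, -1],
    [0, 0, 0, -0.0214, -0.0251, 0, -1],
    [0, 0, 0, -0.0214, -0.0251, 0, -1],
    [0, 0, 0, -0.0214, -0.0251, 0, -1]
  ]
}}

```text
clock: 20.5
tcp_pos: [0.4777, -0.2337, 0.1462]
orientation: [-1.8, -2.574, 0.0]
contact_force: [0.5, -0.8, -3.8]
grip_width: 0.0436
gripper_force: 62.3
```

Call:
{"op": "apply_moves", "data": {
  "moves": [
    [0, 0, 0, -0.0214, -0.0251, 0, -1],
    [0, 0, 0, -0.0214, -0.0251, 0, -1],
    [0, 0, 0, -0.0114, -0.0126, 0, -1],
    [0, 0, 0.8, 0, 0, 0, -1],
    [0, 0, 0.9, 0, 0, 0, -1],
    [0, 0, 0.9, 0, 0, 0, -1],
    [0, 0, 0.9, 0, 0, 0, -1],
    [0, 0, 0.9, 0, 0, 0, -1]
  ]
}}

```text
clock: 21.17
tcp_pos: [0.4382, -0.3048, 0.1461]
orientation: [-2.345, -2.089, 0.0]
contact_force: [0.0, 0.5, -4.0]
grip_width: 0.0435
gripper_force: 62.3
```

Call:
{"op": "apply_moves", "data": {
  "moves": [
    [0, 0, 0.9, 0, 0, 0.01, -1],
    [0, 0, 0.9, 0, 0, 0.02, -1],
    [0, 0, 0.2, 0, 0, 0.02, -1],
    [0, 0, 0, 0, 0, 0.02, -1],
    [0, 0, 0, 0, 0, 0.01, -1],
    [0, 0, 0, 0, 0, 0, -1],
    [0, 0, 0, 0, 0, 0, -1],
    [0, 0, 0, 0, 0, 0, -1]
  ]
}}

```text
clock: 21.83
tcp_pos: [0.4396, -0.3053, 0.0677]
orientation: [2.546, 1.838, 0.001]
contact_force: [-0.6, 0.4, -3.4]
grip_width: 0.0432
gripper_force: 62.2
```

Run:
```python
from h import *
o=telemetry.get_obs(); print(o['clock'],o['tcp_pos'],o['contact_force'],o['grip_width'],np.degrees(2*np.arctan(o['orientation'][1]/o['orientation'][0])),o['joints'][6])
I=grab_frame('side'); C=cam('side')
u,v=proj(C,[[.441,-.304,.05]])[0]; a,b=int(u-60),int(v-50); cv2.imwrite('pics/s7.png',cv2.resize(I[b:b+90,a:a+120],None,fx=6,fy=6,interpolation=cv2.INTER_CUBIC)); print(a,b,u,v)
```

```text
21.8333 [ 0.43961846 -0.30526921  0.06767335] [-0.6261575   0.41374537 -3.3668559 ] 0.04322568304649744 71.66102565301505 -0.24097594406257616
303 123 363.8827197735639 173.69562743640907
```

View pics/s7.png

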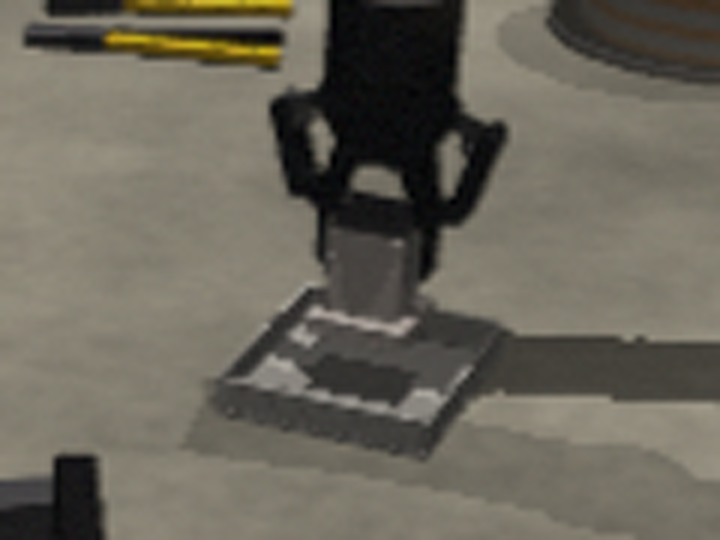

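The die hangs upright over the tray, shadow centred at about (365,378). Lowering gently.

Call:
{"op": "apply_moves", "data": {
  "moves": [
    [0, 0, 0, 0, 0, 0.008, -1],
    [0, 0, 0, 0, 0, 0.008, -1],
    [0, 0, 0, 0, 0, 0.008, -1],
    [0, 0, 0, 0, 0, 0.004, -1],
    [0, 0, 0, 0, 0, 0.003, -1],
    [0, 0, 0, 0, 0, 0.002, -1],
    [0, 0, 0, 0, 0, 0, -1],
    [0, 0, 0, 0, 0, 0, -1]
  ]
}}

```text
clock: 22.55
tcp_pos: [0.439, -0.3051, 0.0338]
orientation: [2.547, 1.839, 0.0]
contact_force: [-0.3, 0.4, -4.0]
grip_width: 0.0437
gripper_force: 62.3
```

Call:
{"op": "apply_moves", "data": {
  "moves": [
    [0, 0, 0, 0, 0, 0.001, -1],
    [0, 0, 0, 0, 0, 0.001, -1],
    [0, 0, 0, 0, 0, 0.0005, -1],
    [0, 0, 0, 0, 0, 0, -1],
    [0, 0, 0, 0, 0, 0, -1],
    [0, 0, 0, 0, 0, 0, -1],
    [0, 0, 0, 0, 0, 0, -1],
    [0, 0, 0, 0, 0, 0, -1]
  ]
}}

```text
clock: 23.22
tcp_pos: [0.4389, -0.3051, 0.0314]
orientation: [2.547, 1.839, 0.0]
contact_force: [0.1, 0.8, -3.8]
grip_width: 0.0436
gripper_force: 62.3
```

Call:
{"op": "apply_moves", "data": {
  "moves": [
    [0, 0, 0, 0, 0, 0.0005, -1],
    [0, 0, 0, 0, 0, 0, -1],
    [0, 0, 0, 0, 0, 0.0005, -1],
    [0, 0, 0, 0, 0, 0, -1],
    [0, 0, 0, 0, 0, 0, -1],
    [0, 0, 0, 0, 0, 0, -1],
    [0, 0, 0, 0, 0, 0, -1],
    [0, 0, 0, 0, 0, 0, -1]
  ]
}}

```text
clock: 23.88
tcp_pos: [0.4389, -0.3051, 0.0311]
orientation: [2.547, 1.838, -0.001]
contact_force: [-4.3, 0.8, 7.1]
grip_width: 0.0432
gripper_force: 63.7
```

Touchdown. Releasing and retreating.

Call:
{"op": "apply_moves", "data": {
  "moves": [
    [0, 0, 0, 0, 0, 0, 1],
    [0, 0, 0, 0, 0, 0, 1],
    [0, 0, 0, 0, 0, 0, 1],
    [0, 0, 0, 0, 0, 0, 1],
    [0, 0, 0, 0, 0, 0, 1],
    [0, 0, 0, 0, 0, 0, 1],
    [0, 0, 0, 0, 0, -0.01, 1],
    [0, 0, 0, 0, 0, -0.02, 1]
  ]
}}

```text
clock: 24.55
tcp_pos: [0.4374, -0.3042, 0.0593]
orientation: [-2.544, -1.837, 0.002]
contact_force: [0.2, 0.3, 0.3]
grip_width: 0.0857
gripper_force: 0.0
```

Call:
{"op": "apply_moves", "data": {
  "moves": [
    [0, 0, 0, 0, 0, -0.03, 1],
    [0, 0, 0, 0, 0, -0.035, 1],
    [0, 0, 0, 0, 0, -0.035, 1],
    [0, 0, 0, 0, 0, -0.035, 1],
    [0, 0, 0, -0.03, 0, 0, 1],
    [0, 0, 0, -0.03, 0, 0, 1],
    [0, 0, 0, 0, 0, 0, 1],
    [0, 0, 0, 0, 0, 0, 1]
  ]
}}

```text
clock: 25.22
tcp_pos: [0.4188, -0.3639, 0.1958]
orientation: [2.551, 1.833, -0.001]
contact_force: [-0.3, 0.9, -0.1]
grip_width: 0.0853
gripper_force: 0.0
```

Run:
```python
from h import *
o=telemetry.get_obs(); print(o['clock'],o['tcp_pos'],o['contact_force'],o['grip_width'])
S=grab_frame('side'); W=grab_frame('wrist')
a=cv2.resize(S[120:300,190:430],(480,360),interpolation=cv2.INTER_CUBIC); b=cv2.resize(W,(480,240)[:1]+(300,))
cv2.imwrite('pics/end.png',np.vstack([a,b])[:600] if 0 else np.hstack([a[:, :480],cv2.resize(W[:300,160:480],(320,300)).copy() if 0 else cv2.copyMakeBorder(cv2.resize(W[:,:],(320,200)),0,160,0,0,cv2.BORDER_CONSTANT)]))
```

```text
25.2167 [ 0.41877156 -0.36388068  0.19582145] [-0.3413634   0.87572025 -0.09131119] 0.08531833498804012
```

View pics/end.png

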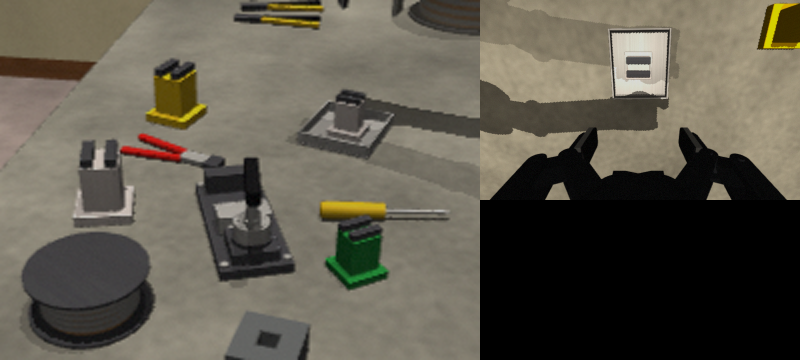

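The die stands upright in the tray, the key stands in the knob's socket, and the reel, stripper and screwdriver are where they were.

```bash
python3 -c "
from bench import order; print(order.hand_in())"
```

```text
the job is handed in; nothing more can be done
None
```

I handed the job in at about 25 s. The knob was turned to its stop and the jaw is clear. The key is standing in the socket, the die is upright on the tray floor, and the reel, stripper and screwdriver look unmoved in the last picture.

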